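# Seat the sample cell in the photometer's light path

## Robot

A 6-joint arm with a two-finger parallel gripper is mounted at the origin on the work surface. World frame = base frame: x ahead of the robot, y to its left, z up, the work surface at z = 0. Lengths are in mm, angles in rad, forces in N, time in s.
With the tool pointing down it reaches from about 300 to 775 mm from the base axis. Payload 14.6 kg.
Tool frame: the origin (TCP) lies at the very end of the fingers, on their centre line; the grasp point (between the pads) lies 19 mm behind it; z points along the fingers, y is the line along which they close (so a half turn about z gives the same grasp; the last joint's range is limited). The gripper opens to 94 mm and grips with 3 to 60 N. Pads are 16 mm wide; open, the fingers measure 119 mm over their backs; the gripper's body (75 mm by 177 mm) begins 78 mm behind the grasp point.
Start: joints at [1.242, 0.3, 1.521, -0, 1.321, -0.067], TCP at [142.349, 531.25, 205.446] pointing down, gripper open.
Joint ranges: [-3.03, 3.03], [-0.79, 2.21], [0.23, 2.52], [-1.04, 4.18], [0, 3.07], [-2.55, 2.55]. Speed limits (rad/s): [2.22, 2.22, 2.57, 3.14, 3.14, 3.14].

## Interface

Orientations are given as [roll, pitch, yaw] about the fixed x, y, z axes, in that order (R = Rz(yaw) Ry(pitch) Rx(roll)).
In Python, from cell import manip, camera, get_calibration gives the robot as it stands. The module is installed in compiled form; this text tells all that it offers.
- The arm moves only by the tool jog_arm, never from a script. Its argument "plan" is one flat list of numbers, 6 for each row, row after row: the shift along the world's x, y, z in m, then the turn, a rotation vector about the world's x, y, z in degrees. A call has 1 to 20 rows; each row is the pose to reach, as a shift and turn from the pose commanded when the call began; what a row does not reach only later rows make up. A row lasts 1/10 s, in which the tool goes at most 50 mm and 8.59 degrees, less where a joint would pass 70% of its speed; a pose out of reach is approached as far as the arm can. A call with a gripper value outside its range is refused whole. "claw" is the finger opening in m, from 0 to 0.094, set as the call begins (left out, the last holds). The fingers move at their own pace and stop on an object; "force" is the grip in N (left out, the last holds). Time passes only in rows, so rows that repeat a pose let the fingers close. It gives the time, the measured TCP pose, the force, the opening and the grip force at its end, in the units of the state.
- manip.read_state(): the state, without advancing time (a new reading comes with each control period).
- camera(name): name is "scene" or "top"; returns (picture, depth): 384x512x3 uint8, red, green, blue; 384x512 float32, mm along the optical axis (not along the pixel's ray), 0 where there is no reading.
- get_calibration(name): a dict with "fx", "fy", "cx", "cy" (pixels), "k1" (the pictures are not rectified: a ray, as slopes to the right and down, at radius r is drawn at 1 + k1 r^2 times it, then the intrinsics apply), "origin" and "attitude" of the camera in the world. Camera axes: x right, y down, z forward; pixel columns grow to the right and rows downward; lengths in mm; the calibration is good to about 2 mm. A picture is of the moment at which its call begins. get_calibration takes no time and is no camera call.
- manip.sign_off(): hands the job in; it is judged then, once.
The state is a dict: "clock": time; "joints": joint angles; "qd": joint speeds; "effort": joint torques, N m; "eef_pos": TCP position; "eef_rot": TCP orientation; "wrist_force": force on the tool from outside, world axes, zero at the start; "moment": the same for the moment, N m; "finger_gap": finger opening in mm; "finger_force": force on a finger pad.
Only numpy, scipy, OpenCV 4.12 (cv2) and the standard library are available. Lean on these libraries where they do the work, as an engineer would, in place of code of your own. Each camera call takes 0.05 s, during which the arm holds its last target. There are 200 camera calls.

## Task

Take the square glass sample cell by its frosted sides and set it upright in the photometer's cell holder so that its clear faces look along the light path, towards the lamp and the detector. The holder has been left a few millimetres off centre, so feel for its two fences, then push the cell gently past the spring, fully home on the pocket's floor, and let go. Treat the glass gently, and leave the vial and the beaker as they are.

Things in the scene. Friction and masses are not known exactly. Their poses are not given: they have to be found in the camera images.
- cell: Loose square glass cell standing upright, 24 x 24 x 72 mm tall (grey stopper 3.5 mm above), 60 g. Origin: centre of its underside, z up. Its sides at +x and -x are frosted white and ribbed: hold it there, high up (fingertips 36 mm or more above its underside, to clear the holder). Its sides at +y and -y are clear. Either way round is the same.
- photometer: Fixed white instrument, 200 (x) x 280 (y) mm, deck 60 mm above the table. Origin: centre of its underside, at table height; +x to its rear, away from the keys. Light path along its y, 112 mm above the table. On the deck an aluminium holder block 80 (x) x 78 (y) mm, top 86 mm above the table, is square to it on a stiff cross slide (needs 45 N to move), left up to 8 mm off the middle in x and in y.
- pocket_nominal (a point): Middle of the light path at the height of the block's top (86 mm above the table). The real pocket's centre lies up to 8 mm away in x and in y, unmeasured. Pocket 25.6 mm square, 20 mm deep, mouth chamfered 1.5 mm. A sloped spring plunger sticks 3.5 mm out of its -x side, top 3 mm below the mouth: 3 to 9 N to push past, then it holds the cell where left.
- vial: Loose round glass vial with a white cap, 28 mm diameter, 65 mm tall; origin at the centre of its underside. Not to be disturbed.
- beaker: Loose small open glass beaker, 46 mm diameter at the rim, 55 mm tall; origin at the centre of its underside. Not to be disturbed.
- lamp_end (a point): Face of the lamp's tube, 38 mm to -y of the photometer's middle, 112 mm above the table, on the light path. Tube 22 mm diameter; behind it a grey tower 70 (x) x 50 (y) mm, top 125 mm above the table, its centre 105 mm from the middle. The tubes leave room for fingers only in front of and behind the cell (photometer's x).
- detector_end (a point): Face of the detector's tube, 38 mm to +y of the photometer's middle, with a tower like the lamp's. Under the tubes, two dark steel fences stand 10 mm above the holder block's top, 7 mm thick, flush with the pocket's +x and +y sides; each runs from -33 to +13 mm of the pocket's centre. A cell touching both fences stands over the pocket.
Not all that is in view belongs to the job. What is shaped like the cell but yellow is not meant.

How it is judged (in metres and radians):
On the way:
1. the cell is picked up off the table, upright (height (world z) of cell above 0.1 m and angle between cell's own z axis and vertical below 0.3 rad), for 0.2 s.
At the end, for the whole second after the job is handed in: The cell is at rest in the holder's pocket, its underside within 2 mm of the pocket's floor (66 mm above the table) and within 14 mm of the middle of the light path, upright within 0.06 rad, its clear faces square to the light path within 0.08 rad (either way round), and let go (z of cell in the frame of photometer between 0.063 and 0.068 m and horizontal distance between cell and pocket_nominal below 0.014 m and angle between the y axis of cell and the y axis of photometer, either way round below 0.08 rad and angle between cell's own z axis and vertical below 0.06 rad and linear speed of cell below 0.01 m/s); the robot touches nothing.
It fails at once if the cell is pressed against the photometer or its holder with more than 30 N (contact force between cell and photometer above 30 N).
It fails at once if the cell is knocked over (angle between cell's own z axis and vertical above 0.5 rad).
It fails at once if the vial or the beaker is moved more than 20 mm or tipped (distance of any of vial, beaker from where it was at the start of the episode above 0.02 m or angle between any of vial, beaker's own z axis and vertical above 0.3 rad).
It also fails if it takes over 42 s, if anything falls off the work surface, if the arm or the gripper's body presses on something with over 40 N, if the wrist force passes 120 N, or if a joint passes its speed limit or range.

## Working session

There is one attempt and no reset: what is moved stays moved. The work goes in short steps, Python scripts to look and compute and a tool call to move; the robot and the scene stay as the last step left them, time stands still between calls to the robot, and variables do not carry over. Pictures are saved under pics/ and viewed, at most 10 in all, crops included, and the job is handed in when it is done.

Besides the shell and the picture viewer there is one more tool, called after "Call:" as name(argument=value, ...), one argument or row to a line, values as JSON. jog_arm: Moves the arm, as the interface text tells. Its arguments: {"type":"object","properties":{"plan":{"type":"array"},"claw":{"type":"number"},"force":{"type":"number"}},"required":["plan"]}

```bash
mkdir -p pics
cat > h.py <<'E'
import numpy as np, cv2
from cell import manip, camera, get_calibration
from scipy.spatial.transform import Rotation as R
def att(c):
    a=np.array(c["attitude"],float)
    return a if a.shape==(3,3) else R.from_euler('xyz',a).as_matrix()
def ray(c,u,v):
    K=np.array([[c["fx"],0,c["cx"]],[0,c["fy"],c["cy"]],[0,0,1.]])
    p=cv2.undistortPoints(np.array([[[u,v]]],float),K,np.array([c["k1"],0,0,0.]))[0,0]
    return att(c)@np.array([p[0],p[1],1.])
def at_z(c,u,v,z):
    d=ray(c,u,v);o=np.array(c["origin"]);return o+d*(z-o[2])/d[2]
def at_d(c,u,v,depth): return np.array(c["origin"])+ray(c,u,v)*depth
E
python3 - <<'E'
from h import *
for n in("scene","top"):
    print(n,get_calibration(n)); p,d=camera(n); cv2.imwrite(f"pics/{n}0.png",cv2.resize(p[:,:,::-1],(800,600),interpolation=cv2.INTER_CUBIC)); np.savez(f"{n}0.npz",p=p,d=d)
print(manip.read_state())
E
```

```text
scene {'fx': 471.9801393074542, 'fy': 471.9801393074542, 'cx': 249.8467645372073, 'cy': 189.5031170367668, 'k1': -0.019380066014264587, 'origin': array([ 1.20886519e+03, -7.94469395e-01,  8.79939807e+02]), 'attitude': array([-2.43391059, -0.0081657 ,  1.55991311])}
top {'fx': 395.01542925515605, 'fy': 395.01542925515605, 'cx': 256.6730148516024, 'cy': 191.090742942002, 'k1': -0.06358950177081207, 'origin': array([357.85369814,  22.87783467, 811.13453195]), 'attitude': array([-2.94776422, -0.00798127, -1.56597999])}
{'clock': 0.1, 'joints': array([ 1.24238854e+00,  3.00419688e-01,  1.52150951e+00, -4.46514393e-05,
        1.32071450e+00, -6.65991537e-02]), 'qd': array([ 0.00119897, -0.00421714, -0.00212052, -0.00129308,  0.00173764,
        0.0008915 ]), 'effort': array([ 4.07457683e-04, -5.32643831e+01, -3.53274000e+01,  7.08956877e-02,
        2.35681218e-02, -5.64030188e-05]), 'eef_pos': array([142.2925153 , 531.0294448 , 204.94481224]), 'eef_rot': array([-3.14054106e+00, -2.67918177e-05,  2.87979508e+00]), 'wrist_force': array([0.15001603, 0.18333977, 0.45278579]), 'moment': array([-0.0197634 , -0.00273847, -0.085075  ]), 'finger_force': 0.0, 'finger_gap': 93.90483215451428}
```

View pics/top0.png

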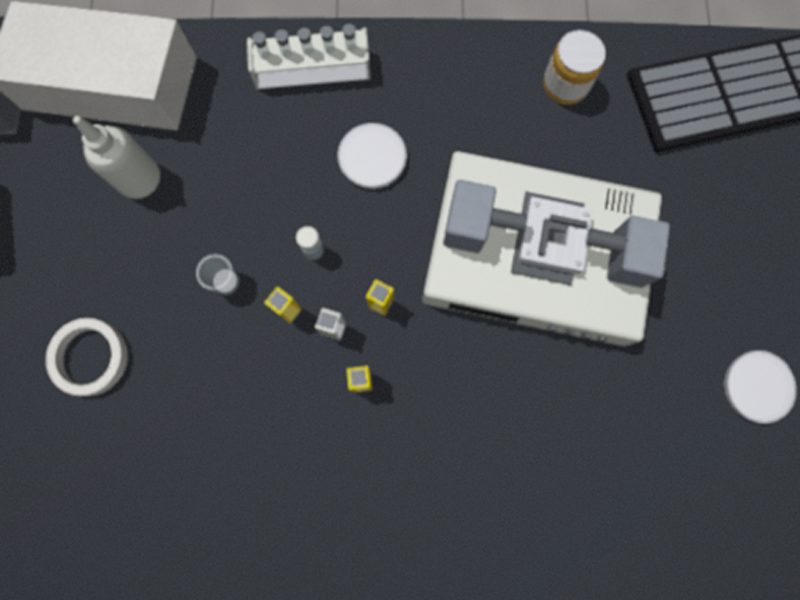

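View pics/scene0.png

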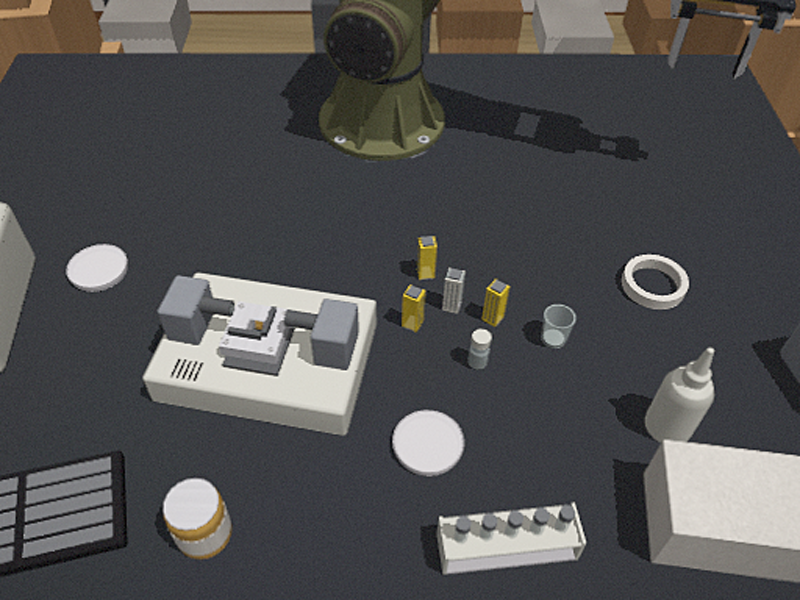

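The top view shows the cell, white and ribbed, at about (329,322) in 800-px coordinates, with yellow decoys at (280,302), (380,295) and (358,380). The beaker is at (217,275) and the vial at (309,240). The photometer spans (425–660, 155–340), with its pocket near (558,238). I'll enlarge both areas.

Run:
```python
from h import *
t=np.load("top0.npz")["p"];s=np.load("scene0.npz")["p"]
def crop(p,x,y,w,h,k): return cv2.resize(p[y:y+h,x:x+w,::-1],(w*k,h*k),interpolation=cv2.INTER_CUBIC)
a=crop(t,165,165,100,100,4); b=crop(s,245,140,100,100,4)
cv2.imwrite("pics/c1.png",np.hstack([a,b]))
cv2.imwrite("pics/c2.png",crop(t,265,90,170,135,4))
```

```text
(no output)
```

View pics/c1.png

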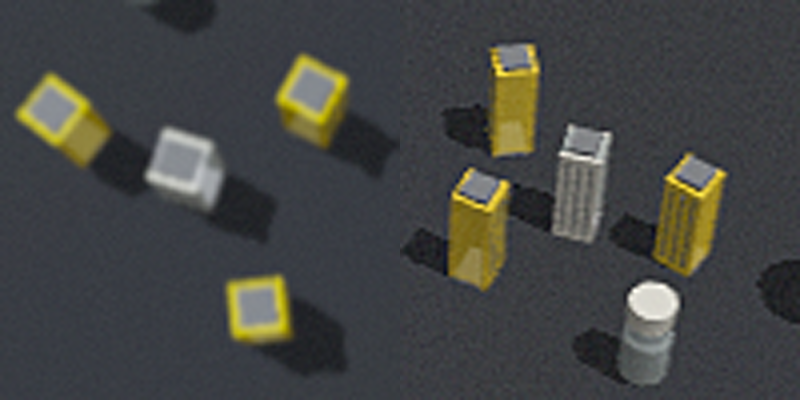

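View pics/c2.png

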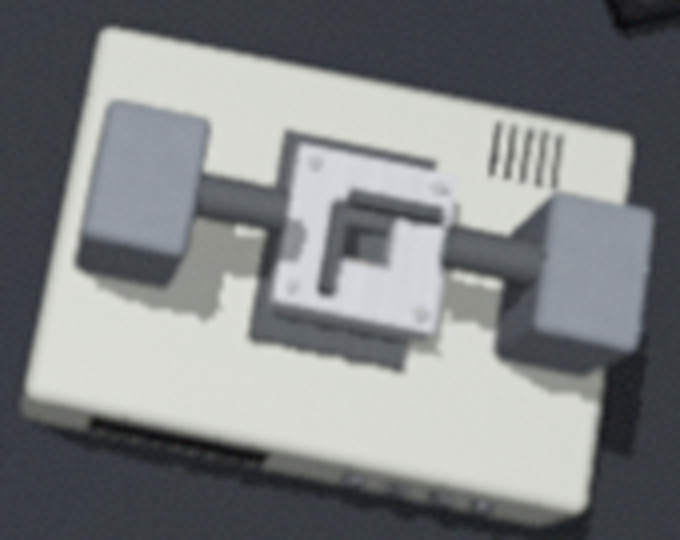

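The crops show the cell's ribbed face pointing to about +x (towards the scene camera). Its top corners in the top crop are about (168,127), (218,140), (205,185) and (148,172). The photometer's keys are on the -x side and its fences lie at crop2 (330,250) and (395,207). Next I'll fit these with depth and corners.

```bash
cat >> h.py <<'E'
def cloud(c,d):
    h,w=d.shape; K=np.array([[c["fx"],0,c["cx"]],[0,c["fy"],c["cy"]],[0,0,1.]])
    uv=np.stack(np.meshgrid(np.arange(w),np.arange(h)),-1).reshape(-1,1,2).astype(float)
    p=cv2.undistortPoints(uv,K,np.array([c["k1"],0,0,0.])).reshape(-1,2)
    P=np.c_[p,np.ones(len(p))]*d.reshape(-1,1)
    return (P@att(c).T+np.array(c["origin"])).reshape(h,w,3)
E
python3 - <<'E'
from h import *
c=get_calibration("top"); d=np.load("top0.npz")["d"]; P=cloud(c,d); ok=d>0
f=lambda x,y,ox,oy:((x+.5)/4-.5+ox,(y+.5)/4-.5+oy)
print("table z",np.median(P[300:380,200:300,2]))
print("cell corners");
q=[at_z(c,*f(x,y,165,165),72)[:2] for x,y in((168,127),(218,140),(205,187),(148,174))]
print(np.round(q,1),np.mean(q,0),[np.round(np.linalg.norm(q[i]-q[i-1]),1) for i in range(4)],np.degrees(cv2.minAreaRect(np.float32(q))[2]/57.2958))
sub=P[190:225,195:225]; m=(sub[...,2]>60)&(sub[...,2]<85); print("cell cloud",m.sum(),sub[m].mean(0),cv2.minAreaRect(sub[m][:,:2].astype(np.float32)))
reg=np.zeros(d.shape,bool); reg[90:225,265:435]=1
m=reg&ok&(abs(P[...,2]-60)<6); print("deck",m.sum(),np.median(P[m][:,2]),cv2.minAreaRect(P[m][:,:2].astype(np.float32)))
q=[at_z(c,*f(x,y,265,90),60)[:2] for x,y in((105,27),(634,135),(585,512),(25,397))]
print("deck corners",np.round(q,1),np.mean(q,0),[np.round(np.linalg.norm(q[i]-q[i-1]),1) for i in range(4)],cv2.minAreaRect(np.float32(q)))
q=[at_z(c,*f(x,y,265,90),86)[:2] for x,y in((298,142),(453,178),(435,333),(272,312))]
print("block",np.round(q,1),np.mean(q,0),[np.round(np.linalg.norm(q[i]-q[i-1]),1) for i in range(4)],cv2.minAreaRect(np.float32(q)))
q=[at_z(c,*f(x,y,265,90),86)[:2] for x,y in((338,213),(393,220),(387,266),(338,262))]; print("pocket",np.mean(q,0),np.round(q,1))
for n,x,y,z in(("vialtop",305,235,65),("beakerrim",214,272,55),("yel1",281,300,74),("yel2",381,293,74),("yel3",358,377,74)): print(n,at_z(c,(x+.5)*.64-.5,(y+.5)*.64-.5,z)[:2])
E
```

```text
table z -0.43587918327290254
cell corners
[[492.1 112.8]
 [486.   88.9]
 [463.5  94.5]
 [469.5 121.6]] [477.76444627 104.46271373] [np.float64(24.3), np.float64(24.7), np.float64(23.2), np.float64(27.8)] 75.98732329352323
cell cloud 176 [474.25081717 106.81930582  72.09457898] ((475.1162109375, 107.36409759521484), (23.738311767578125, 24.732717514038086), 73.81725311279297)
deck 8604 59.23768171228227 ((579.5234985351562, -166.19114685058594), (280.473388671875, 200.803955078125), 78.5548095703125)
deck corners [[ 703.1  -51.4]
 [ 648.4 -321.5]
 [ 454.8 -281.5]
 [ 509.9   -9.9]] [ 579.03325279 -166.0865155 ] [np.float64(197.6), np.float64(275.6), np.float64(197.6), np.float64(277.1)] ((579.118896484375, -165.71885681152344), (277.8168640136719, 197.60491943359375), 78.53961181640625)
block [[ 632.1 -142.1]
 [ 614.6 -217.4]
 [ 537.  -204.2]
 [ 546.6 -126.4]] [ 582.58717297 -172.53602096] [np.float64(87.0), np.float64(77.3), np.float64(78.8), np.float64(78.4)] ((582.2784423828125, -172.74371337890625), (78.28085327148438, 86.95797729492188), 79.57389831542969)
pocket [ 582.63333866 -172.17443357] [[ 596.2 -160.1]
 [ 592.9 -186.8]
 [ 569.8 -182.7]
 [ 571.6 -159.1]]
vialtop [585.49130428 139.28556275]
beakerrim [539.39271643 254.48310711]
yel1 [500.22985046 164.21738834]
yel2 [509.70217378  42.51588103]
yel3 [407.61038063  68.73741729]
```

Run:
```python
from h import *
c=get_calibration("scene"); z=np.load("scene0.npz"); p,d=z["p"],z["d"]; P=cloud(c,d)
x,y,w,h=275,160,60,60
cv2.imwrite("pics/c3.png",cv2.resize(p[y:y+h,x:x+w,::-1],(600,600),interpolation=cv2.INTER_CUBIC))
sub=P[165:205,278:300]; m=(sub[...,2]>66)&(sub[...,2]<80); print(m.sum(),sub[m].mean(0),cv2.minAreaRect(sub[m][:,:2].astype(np.float32)))
```

```text
100 [480.58339572 107.43649302  74.18471367] ((477.9051208496094, 108.00122833251953), (23.47731590270996, 26.248924255371094), 73.89604949951172)
```

View pics/c3.png

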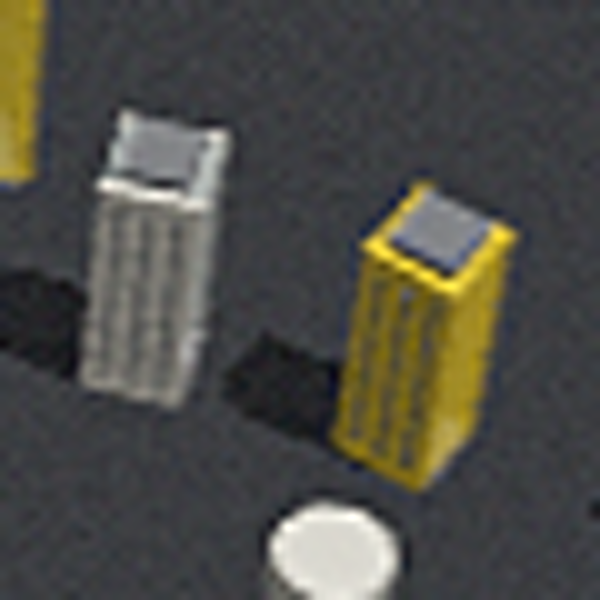

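The ribbed front face points to +x, with yaw about -15°. The centre comes out near (477.5, 106.5), so I'll move above the cell.

Call:
jog_arm(
  plan=[0.335,-0.4248,-0.07,0,0,-90,0.335,-0.4248,-0.07,0,0,-90,0.335,-0.4248,-0.07,0,0,-90,0.335,-0.4248,-0.07,0,0,-90,0.335,-0.4248,-0.07,0,0,-90,0.335,-0.4248,-0.07,0,0,-90,0.335,-0.4248,-0.07,0,0,-90,0.335,-0.4248,-0.07,0,0,-90,0.335,-0.4248,-0.07,0,0,-90,0.335,-0.4248,-0.07,0,0,-90,0.335,-0.4248,-0.07,0,0,-90,0.335,-0.4248,-0.07,0,0,-90,0.335,-0.4248,-0.07,0,0,-90,0.335,-0.4248,-0.07,0,0,-90,0.335,-0.4248,-0.07,0,0,-90],
  claw=0.06,
  force=20,
)

```text
clock: 1.6
eef_pos: [476.9, 107.4, 135.7]
eef_rot: [3.141, -0.0, 1.311]
wrist_force: [0.3, 0.9, -0.7]
finger_gap: 59.9
finger_force: 0.0
```

Call:
jog_arm(
  plan=[0,0,-0.03,0,0,0,0,0,-0.06,0,0,0,0,0,-0.08,0,0,0,0,0,-0.092,0,0,0,0,0,-0.092,0,0,0,0,0,-0.092,0,0,0],
)

```text
clock: 2.2
eef_pos: [477.7, 106.8, 44.2]
eef_rot: [3.141, -0.0, 1.31]
wrist_force: [-1.0, 0.4, 0.0]
finger_gap: 60.2
finger_force: 0.0
```

Run:
```python
from h import *
s=manip.read_state(); print(s["eef_pos"],s["wrist_force"])
A=camera("scene")[0][150:225,250:350,::-1]; B=camera("top")[0][165:240,165:265,::-1]
cv2.imwrite("pics/g1.png",np.hstack([cv2.resize(a,(400,300),interpolation=cv2.INTER_CUBIC) for a in(A,B)]))
```

```text
[477.66292556 106.84022962  44.2425909 ] [-0.97955817  0.40256764  0.02110356]
```

View pics/g1.png

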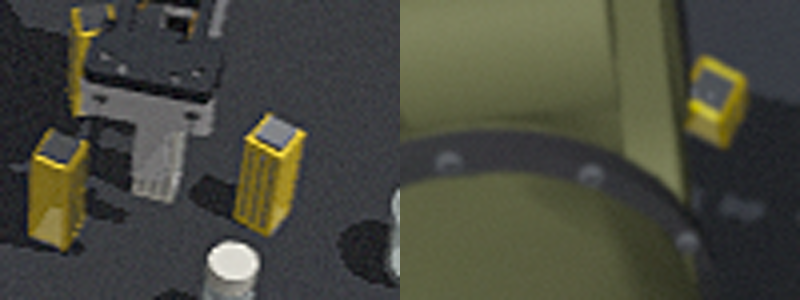

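The scene crop shows the front finger centred over the ribbed face near (158,150), with the decoys clear; the arm blocks the top view. Closing now.

Call:
jog_arm(
  plan=[0,0,0,0,0,0,0,0,0,0,0,0,0,0,0,0,0,0,0,0,0,0,0,0,0,0,0,0,0,0,0,0,0,0,0,0,0,0,0,0,0,0,0,0,0,0,0,0],
  claw=0.015,
  force=22,
)

```text
clock: 3.1
eef_pos: [477.4, 106.5, 43.4]
eef_rot: [-3.142, 0.0, 1.309]
wrist_force: [0.5, 0.0, 1.2]
finger_gap: 24.0
finger_force: 22.0
```

Call:
jog_arm(
  plan=[0,0,0.02,0,0,0,0,0,0.05,0,0,0,0,0,0.08,0,0,0,0,0,0.11,0,0,0,0,0,0.135,0,0,0,0,0,0.15,0,0,0,0.005,-0.015,0.15,0,0,0,0.015,-0.045,0.15,0,0,0.5,0.025,-0.075,0.15,0,0,1,0.036,-0.105,0.15,0,0,1.5,0.046,-0.135,0.15,0,0,2,0.057,-0.165,0.15,0,0,2.5,0.067,-0.195,0.15,0,0,3,0.078,-0.225,0.15,0,0,3.5,0.088,-0.255,0.15,0,0,3.5,0.095,-0.275,0.15,0,0,3.5,0.0982,-0.2833,0.15,0,0,3.5,0.0982,-0.2833,0.15,0,0,3.5,0.0982,-0.2833,0.15,0,0,3.5],
)

```text
clock: 5.0
eef_pos: [575.4, -176.0, 193.3]
eef_rot: [-3.141, -0.0, 1.371]
wrist_force: [0.3, -0.2, -0.0]
finger_gap: 24.2
finger_force: 22.0
```

Run:
```python
from h import *
s=manip.read_state(); print(s["clock"],s["eef_pos"],s["eef_rot"],s["wrist_force"],s["finger_gap"],s["finger_force"])
A=camera("scene")[0]; B=camera("top")[0]
cv2.imwrite("pics/g2.png",np.hstack([cv2.resize(a[:,:,::-1],(400,400),interpolation=cv2.INTER_CUBIC) for a in(A[120:270,100:250],B[90:240,270:420])]))
```

```text
5.0 [ 575.38009014 -176.0256191   193.34281088] [-3.14125084e+00 -2.27545067e-04  1.37050763e+00] [ 0.30689065 -0.24494816 -0.00237828] 24.215061813703464 21.958296597003937
```

View pics/g2.png

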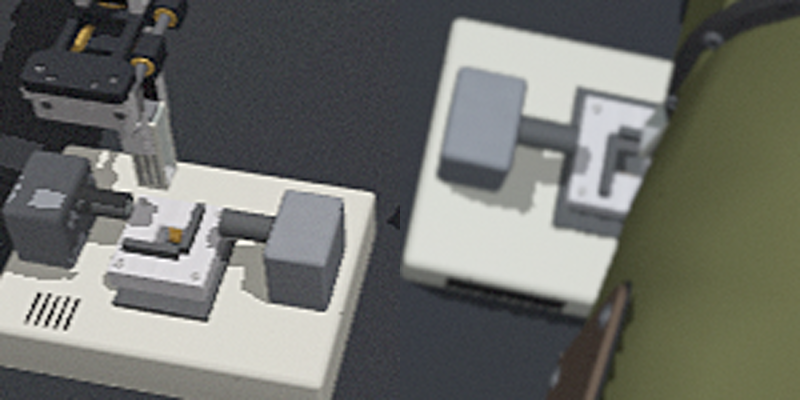

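The cell hangs upright in the gripper, just short of both fences, with the orange pocket visible at (175,233) in the scene crop. I'll lower it to about 4 mm above the block.

Call:
jog_arm(
  plan=[0,0,-0.01,0,0,0,0,0,-0.02,0,0,0,0,0,-0.03,0,0,0,0,0,-0.04,0,0,0,0,0,-0.048,0,0,0,0,0,-0.054,0,0,0,0,0,-0.058,0,0,0,0,0,-0.06,0,0,0,0,0,-0.06,0,0,0,0,0,-0.06,0,0,0],
)

```text
clock: 6.1
eef_pos: [575.7, -176.9, 133.8]
eef_rot: [3.141, 0.0, 1.37]
wrist_force: [0.0, -0.1, -1.2]
finger_gap: 23.5
finger_force: 22.0
```

Call:
jog_arm(
  plan=[0.00098,-0.0002,0,0,0,0,0.00196,-0.0004,0,0,0,0,0.00294,-0.0006,0,0,0,0,0.00392,-0.0008,0,0,0,0,0.00392,-0.0008,0,0,0,0],
)

```text
clock: 6.6
eef_pos: [579.6, -177.7, 133.5]
eef_rot: [3.142, 0.0, 1.37]
wrist_force: [0.2, -0.0, -0.7]
finger_gap: 23.6
finger_force: 22.0
```

Call:
jog_arm(
  plan=[0.00049,-0.0001,0,0,0,0,0.00098,-0.0002,0,0,0,0,0.00147,-0.0003,0,0,0,0,0.00147,-0.0003,0,0,0,0],
)

```text
clock: 7.0
eef_pos: [581.0, -178.0, 133.4]
eef_rot: [3.142, -0.0, 1.37]
wrist_force: [-0.4, 0.7, -0.6]
finger_gap: 24.1
finger_force: 22.0
```

Call:
jog_arm(
  plan=[0.00049,-0.0001,0,0,0,0,0.00098,-0.0002,0,0,0,0,0.00098,-0.0002,0,0,0,0],
)

```text
clock: 7.3
eef_pos: [582.0, -178.2, 133.4]
eef_rot: [3.142, 0.0, 1.37]
wrist_force: [-0.5, 0.4, -1.2]
finger_gap: 23.7
finger_force: 22.0
```

Call:
jog_arm(
  plan=[0.00049,-0.0001,0,0,0,0,0.00049,-0.0001,0,0,0,0],
)

```text
clock: 7.5
eef_pos: [582.5, -178.3, 133.5]
eef_rot: [3.142, 0.0, 1.37]
wrist_force: [0.3, 0.3, -1.5]
finger_gap: 24.1
finger_force: 22.0
```

Call:
jog_arm(
  plan=[0.00049,-0.0001,0,0,0,0,0.00049,-0.0001,0,0,0,0],
)

```text
clock: 7.7
eef_pos: [582.9, -178.3, 133.4]
eef_rot: [3.142, 0.0, 1.37]
wrist_force: [0.1, 0.1, -0.5]
finger_gap: 23.9
finger_force: 22.0
```

Call:
jog_arm(
  plan=[0.00049,-0.0001,0,0,0,0,0.00049,-0.0001,0,0,0,0],
)

```text
clock: 7.9
eef_pos: [583.4, -178.5, 133.4]
eef_rot: [-3.142, -0.0, 1.37]
wrist_force: [-0.2, 0.1, -0.9]
finger_gap: 23.9
finger_force: 22.0
```

Call:
jog_arm(
  plan=[0.00049,-0.0001,0,0,0,0,0.00049,-0.0001,0,0,0,0],
)

```text
clock: 8.1
eef_pos: [583.9, -178.6, 133.4]
eef_rot: [-3.142, -0.0, 1.37]
wrist_force: [-0.5, -0.5, -0.4]
finger_gap: 23.8
finger_force: 22.0
```

Call:
jog_arm(
  plan=[0.00049,-0.0001,0,0,0,0,0.00049,-0.0001,0,0,0,0],
)

```text
clock: 8.3
eef_pos: [584.4, -178.7, 133.4]
eef_rot: [3.142, -0.0, 1.37]
wrist_force: [0.6, -0.0, -0.9]
finger_gap: 23.8
finger_force: 22.0
```

Call:
jog_arm(
  plan=[0.00049,-0.0001,0,0,0,0,0.00049,-0.0001,0,0,0,0],
)

```text
clock: 8.5
eef_pos: [584.9, -178.8, 133.5]
eef_rot: [3.142, 0.0, 1.37]
wrist_force: [-0.3, -0.0, -0.2]
finger_gap: 23.6
finger_force: 22.0
```

Call:
jog_arm(
  plan=[0.00049,-0.0001,0,0,0,0,0.00049,-0.0001,0,0,0,0],
)

```text
clock: 8.7
eef_pos: [585.3, -178.9, 133.4]
eef_rot: [-3.141, 0.0, 1.37]
wrist_force: [-1.5, 0.3, -0.0]
finger_gap: 24.0
finger_force: 22.0
```

Call:
jog_arm(
  plan=[0.00049,-0.0001,0,0,0,0,0.00049,-0.0001,0,0,0,0],
)

```text
clock: 8.9
eef_pos: [585.4, -178.9, 133.4]
eef_rot: [-3.14, -0.0, 1.37]
wrist_force: [-5.0, 1.4, 2.4]
finger_gap: 24.1
finger_force: 22.0
```

The +x fence is touched at about TCP x 585.4. I'll ease off slightly and feel towards +y.

Call:
jog_arm(
  plan=[-0.0005,0.0001,0,0,0,0,-0.0003,0.00108,0,0,0,0,-0.0001,0.00206,0,0,0,0,0.0001,0.00304,0,0,0,0,0.0003,0.00402,0,0,0,0,0.0003,0.00402,0,0,0,0],
)

```text
clock: 9.5
eef_pos: [586.2, -174.8, 133.4]
eef_rot: [-3.141, -0.0, 1.37]
wrist_force: [-3.4, -0.7, -1.7]
finger_gap: 23.9
finger_force: 22.0
```

Call:
jog_arm(
  plan=[0.0001,0.0005,0,0,0,0,0.0002,0.001,0,0,0,0,0.0002,0.001,0,0,0,0],
)

```text
clock: 9.8
eef_pos: [586.3, -173.9, 133.4]
eef_rot: [-3.142, -0.0, 1.37]
wrist_force: [-1.2, -0.6, -0.8]
finger_gap: 23.6
finger_force: 22.0
```

Call:
jog_arm(
  plan=[0.0001,0.0005,0,0,0,0,0.0001,0.0005,0,0,0,0],
)

```text
clock: 10.0
eef_pos: [586.4, -173.4, 133.5]
eef_rot: [3.142, 0.0, 1.37]
wrist_force: [-1.8, 0.2, 0.2]
finger_gap: 23.8
finger_force: 22.0
```

Call:
jog_arm(
  plan=[0.0001,0.0005,0,0,0,0,0.0001,0.0005,0,0,0,0],
)

```text
clock: 10.2
eef_pos: [586.5, -173.2, 133.5]
eef_rot: [3.142, 0.0, 1.37]
wrist_force: [-2.3, -2.7, -0.5]
finger_gap: 23.7
finger_force: 22.0
```

Call:
jog_arm(
  plan=[0.0001,0.0005,0,0,0,0,0.0001,0.0005,0,0,0,0],
)

```text
clock: 10.4
eef_pos: [586.5, -172.9, 133.5]
eef_rot: [3.142, 0.001, 1.37]
wrist_force: [-3.9, -4.8, -0.9]
finger_gap: 24.1
finger_force: 22.0
```

Both fences are felt. I'll back off to a slight gap and lower the cell into the mouth.

Call:
jog_arm(
  plan=[-0.001,-0.001,0,0,0,0,-0.001,-0.001,-0.001,0,0,0,-0.001,-0.001,-0.002,0,0,0,-0.001,-0.001,-0.003,0,0,0,-0.001,-0.001,-0.004,0,0,0,-0.001,-0.001,-0.0045,0,0,0,-0.001,-0.001,-0.005,0,0,0,-0.001,-0.001,-0.005,0,0,0],
)

```text
clock: 11.2
eef_pos: [585.6, -173.4, 128.4]
eef_rot: [-3.142, -0.0, 1.37]
wrist_force: [0.5, -0.5, -0.7]
finger_gap: 24.2
finger_force: 22.0
```

Call:
jog_arm(
  plan=[0,0,-0.0005,0,0,0,0,0,-0.001,0,0,0,0,0,-0.0015,0,0,0,0,0,-0.0015,0,0,0],
)

```text
clock: 11.6
eef_pos: [585.6, -173.4, 126.8]
eef_rot: [-3.141, -0.0, 1.37]
wrist_force: [0.4, 0.5, -0.4]
finger_gap: 24.0
finger_force: 22.0
```

Call:
jog_arm(
  plan=[0,0,-0.0005,0,0,0,0,0,-0.001,0,0,0,0,0,-0.0015,0,0,0,0,0,-0.0015,0,0,0],
)

```text
clock: 12.0
eef_pos: [585.8, -173.5, 125.5]
eef_rot: [3.141, 0.0, 1.37]
wrist_force: [-0.2, -0.0, 0.2]
finger_gap: 24.0
finger_force: 22.0
```

Call:
jog_arm(
  plan=[0,0,-0.0005,0,0,0,0,0,-0.001,0,0,0,0,0,-0.0015,0,0,0,0,0,-0.0015,0,0,0],
)

```text
clock: 12.4
eef_pos: [585.8, -173.5, 124.0]
eef_rot: [3.141, 0.0, 1.37]
wrist_force: [2.1, -0.4, 1.1]
finger_gap: 24.0
finger_force: 22.0
```

Call:
jog_arm(
  plan=[0,0,-0.0005,0,0,0,0,0,-0.001,0,0,0,0,0,-0.0015,0,0,0,0,0,-0.0015,0,0,0],
)

```text
clock: 12.8
eef_pos: [585.7, -173.4, 122.4]
eef_rot: [3.142, -0.0, 1.37]
wrist_force: [1.7, -0.2, 1.8]
finger_gap: 23.9
finger_force: 22.0
```

Call:
jog_arm(
  plan=[0,0,-0.0007,0,0,0,0,0,-0.0014,0,0,0,0,0,-0.0021,0,0,0,0,0,-0.0028,0,0,0,0,0,-0.003,0,0,0],
)

```text
clock: 13.3
eef_pos: [585.7, -173.4, 119.4]
eef_rot: [3.141, -0.0, 1.37]
wrist_force: [2.4, -0.8, 2.9]
finger_gap: 23.8
finger_force: 22.0
```

Call:
jog_arm(
  plan=[0,0,-0.0007,0,0,0,0,0,-0.0014,0,0,0,0,0,-0.0021,0,0,0,0,0,-0.0028,0,0,0,0,0,-0.003,0,0,0],
)

```text
clock: 13.8
eef_pos: [585.6, -173.4, 116.3]
eef_rot: [-3.141, -0.0, 1.37]
wrist_force: [2.4, -0.2, 2.2]
finger_gap: 23.7
finger_force: 22.0
```

Call:
jog_arm(
  plan=[0,0,-0.0007,0,0,0,0,0,-0.0014,0,0,0,0,0,-0.0021,0,0,0,0,0,-0.0028,0,0,0,0,0,-0.003,0,0,0],
)

```text
clock: 14.3
eef_pos: [585.6, -173.4, 113.3]
eef_rot: [-3.141, 0.0, 1.37]
wrist_force: [2.8, -0.7, 1.8]
finger_gap: 23.7
finger_force: 22.0
```

Call:
jog_arm(
  plan=[0,0,-0.0007,0,0,0,0,0,-0.0014,0,0,0,0,0,-0.0021,0,0,0,0,0,-0.0025,0,0,0,0,0,-0.0025,0,0,0],
)

```text
clock: 14.8
eef_pos: [585.6, -173.4, 110.8]
eef_rot: [-3.141, -0.0, 1.37]
wrist_force: [2.1, -1.0, 1.3]
finger_gap: 24.0
finger_force: 22.0
```

Call:
jog_arm(
  plan=[0,0,-0.0005,0,0,0,0,0,-0.001,0,0,0,0,0,-0.001,0,0,0],
)

```text
clock: 15.1
eef_pos: [585.6, -173.4, 109.9]
eef_rot: [-3.141, -0.0, 1.37]
wrist_force: [2.8, -0.5, 0.9]
finger_gap: 24.1
finger_force: 22.0
```

Call:
jog_arm(
  plan=[0,0,-0.0005,0,0,0,0,0,-0.0005,0,0,0],
)

```text
clock: 15.3
eef_pos: [585.7, -173.4, 109.5]
eef_rot: [3.141, 0.0, 1.37]
wrist_force: [3.0, -0.9, 1.2]
finger_gap: 23.8
finger_force: 22.0
```

Call:
jog_arm(
  plan=[0,0,-0.0005,0,0,0,0,0,-0.0005,0,0,0],
)

```text
clock: 15.5
eef_pos: [585.7, -173.5, 109.5]
eef_rot: [3.141, 0.0, 1.37]
wrist_force: [-0.0, 0.4, 5.8]
finger_gap: 23.9
finger_force: 22.0
```

Call:
jog_arm(
  plan=[0,0,-0.0005,0,0,0,0,0,-0.0005,0,0,0],
)

```text
clock: 15.7
eef_pos: [585.7, -173.5, 109.4]
eef_rot: [3.141, 0.0, 1.37]
wrist_force: [-1.1, 0.5, 10.3]
finger_gap: 23.9
finger_force: 22.0
```

The cell reached the floor at the expected height, with about 10 N. Releasing.

Call:
jog_arm(
  plan=[0,0,0.0005,0,0,0,0,0,0.0005,0,0,0,0,0,0.0005,0,0,0,0,0,0.0005,0,0,0,0,0,0.0005,0,0,0,0,0,0.0005,0,0,0],
  claw=0.044,
)

```text
clock: 16.3
eef_pos: [585.5, -173.4, 108.8]
eef_rot: [-3.141, -0.0, 1.37]
wrist_force: [-1.0, 0.2, 0.3]
finger_gap: 43.9
finger_force: 0.0
```

Call:
jog_arm(
  plan=[0,0,0.005,0,0,0,0,0,0.015,0,0,0,0,0,0.03,0,0,0,0,0,0.05,0,0,0,0,0,0.08,0,0,0,0,0,0.11,0,0,0,-0.02,0.05,0.12,0,0,0,-0.06,0.1,0.12,0,0,0,-0.1,0.15,0.12,0,0,0,-0.15,0.2,0.12,0,0,0,-0.2,0.25,0.12,0,0,0,-0.22,0.28,0.12,0,0,0,-0.22,0.28,0.12,0,0,0],
)

```text
clock: 17.6
eef_pos: [370.4, 100.4, 230.3]
eef_rot: [3.14, -0.001, 1.369]
wrist_force: [0.5, 0.2, 0.8]
finger_gap: 44.1
finger_force: 0.0
```

Run:
```python
from h import *
s=manip.read_state(); print(s["clock"],s["eef_pos"],s["wrist_force"],s["finger_gap"])
A,dA=camera("scene"); B,d=camera("top")
cv2.imwrite("pics/g3.png",np.hstack([cv2.resize(a[:,:,::-1],(400,400),interpolation=cv2.INTER_CUBIC) for a in(A[140:260,100:220],B[90:210,300:420])]))
for n,D in(("top",d),("scene",dA)):
    P=cloud(get_calibration(n),D).reshape(-1,3); m=(np.hypot(P[:,0]-585.6,P[:,1]+173.4)<18)&(P[:,2]>125)&(P[:,2]<160)
    print(n,m.sum(),np.median(P[m],0),cv2.minAreaRect(P[m][:,:2].astype(np.float32)))
```

```text
17.6 [370.40047389 100.40009862 230.29599511] [0.46222603 0.16287928 0.77492605] 44.139950035813456
top 207 [ 581.93403054 -170.9902151   138.23865392] ((584.3873901367188, -173.416015625), (24.371990203857422, 24.97597312927246), 78.86649322509766)
scene 175 [ 591.61985479 -171.40853735  139.07239471] ((586.3050537109375, -171.77261352539062), (24.90738296508789, 29.08074188232422), 76.00702667236328)
```

View pics/g3.png

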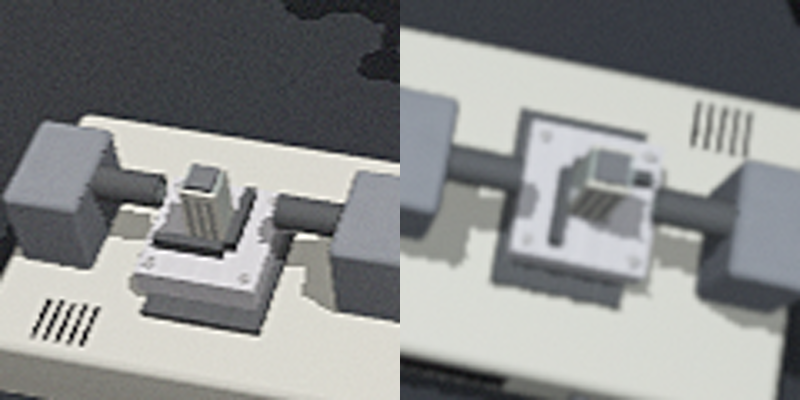

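The cell stands upright in the pocket against both fences, at (205,200) in the scene crop. Its top is near 138 mm as expected and its ribbed faces point along x. The arm is clear, so I'm handing in.

```bash
python3 -c "from cell import manip; print(manip.sign_off())"
```

```text
the job is handed in; nothing more can be done
None
```

The cell stands upright and released on the pocket's floor with its clear faces along the light path; I handed the job in at about 18 s, and the sign-off call gave no verdict.

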